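# Clear the parts tray, weigh the pulley, put the containers back

### The job

I need the steel pulley that sits at the back of the blue tray, behind the white jar, the spray can and the square tin: first move all three containers onto the black rubber mat, upright, then set the pulley flat in the middle of the scale's round pan and leave it there. After that put each of the three containers back upright exactly where it stood in the tray. Do not knock anything over, and leave the mug and the wrench alone.

Things in the scene. Friction and masses are not known exactly. Their poses are not given: they have to be found in the camera images.
- tray: Blue steel tray, fixed, 180 mm (x) by 250 mm (y), floor 4 mm thick, rim 25 mm high, 4 mm thick. Origin: centre of its underside, z up. Each container stands within 5 mm of one of three flush black rubber spots (68 mm across) at (x, y) = (-40, 0), (0, 75), (0, -75) mm; which on which varies. The pulley lies on the floor near (40, 0) mm, boxed in by them until they are gone.
- mat: Black rubber mat, fixed flat on the bench on one side of the tray, left or right: 290 mm (x) by 120 mm (y), 3 mm thick. Origin: centre of its underside; its x axis is its long direction. There is room for three containers in a row, 90 mm apart, along x.
- scale_pan (a point): Bench scale on the other side of the tray from the mat, fixed: grey body 170 by 140 mm and 32 mm high, with a round steel pan 120 mm in diameter on top of it. This point is the centre of the pan's flat top face, 45 mm above the bench; z up. The pan does not move.
- pulley: Steel V-belt pulley lying flat, 52 mm in diameter, 38 mm high, groove around its middle (it can be gripped anywhere on its circumference as a 52 mm cylinder), dark bore mark on top, about 0.4 kg. Origin: centre of its underside; z up.
- jar: Squat white plastic jar with a black lid, upright: body 60 mm in diameter up to 83 mm high, then the lid, 56 mm in diameter, up to 105 mm. About 0.35 kg. Origin: centre of its underside; z up.
- spray: Slim aluminium spray can, upright: body 48 mm in diameter up to 102 mm high, then a narrower white cap 32 mm in diameter up to 130 mm. About 0.3 kg. Origin: centre of its underside; z up.
- tin: Square steel tin, upright: 46 by 46 mm, 112 mm high, with a small black screw cap 22 mm across on top, up to 125 mm. About 0.4 kg. Origin: centre of its underside; z up, x and y square to its sides.
- mug: White mug, 76 mm across the rim and 90 mm high, standing on the bench between the robot and the tray; bystander, leave it alone. Origin: centre of its underside.
- wrench: Steel wrench about 190 mm long, lying flat on the bench beyond the tray, its x axis along its length; bystander, leave it alone.
Not all that is in view belongs to the job. Several things look just like the pulley: the one meant starts farthest to the robot's left.

How it is judged:
By the outcome, as a careful person would: the job done as asked, in the order asked, and still so for the second after the job is handed in, with the robot touching nothing.
It also fails if it takes over 136 s, if anything falls off the work surface, if the arm or the gripper's body presses on something with over 40 N, if the wrist force passes 120 N, or if a joint passes its speed limit or range.

### The arm

A 7-joint arm with a two-finger parallel gripper is mounted at the origin on the work surface. World frame = base frame: x ahead of the robot, y to its left, z up, the work surface at z = 0. Lengths are in m, angles in rad, forces in N, time in s.
With the tool pointing down it reaches from about 0.425 to 0.95 m from the base axis. Payload 4.7 kg.
Tool frame: the origin (TCP) lies on the centre line of the jaws, within the pads' length; the fingertips stand robot.nose_length ahead of it and the grasp point (between the pads) lies 8 mm behind it (robot.nose_length is the distance from the TCP to the fingertips, in m); z points along the fingers, y is the line along which they close (so a half turn about z gives the same grasp; the last joint's range is limited). The gripper opens to 85 mm and grips with 20 to 120 N. Pads are 22 mm wide; open, the fingers measure 114 mm over their backs; the gripper's body (76 mm by 85 mm) begins 54 mm behind the grasp point. The pads swing forward as they close: fully open they stand 13 mm farther back than shut.
Start: joints at [1.315, 0.469, -0.049, 1.532, 0.024, 1.141, -0.082], TCP at [0.152, -0.658, 0.242] pointing down, gripper open.
Joint ranges: [-2.59, 2.59], [-0.33, 1.99], [-1.39, 1.29], [0.1, 2.45], [-1.04, 4.18], [0.21, 1.99], [-2.66, 2.66]. Speed limits (rad/s): [2.57, 2.57, 3.14, 3.14, 3.14, 3.14, 3.14].

### API

Orientations are given as [roll, pitch, yaw] about the fixed x, y, z axes, in that order (R = Rz(yaw) Ry(pitch) Rx(roll)).
In Python, from plant import robot gives the robot as it stands. Calls block until the motion is done:
- robot.goto(position, orientation): joint-space move of the TCP to a pose.
- robot.move_straight(position, vel=0.15, attitude=None, contact_N=None): straight line of the TCP; attitude=None keeps the orientation; vel is the mean speed in m/s. With contact_N (N) it stops when the force on the tool has changed by that much, and returns True; else False.
- robot.move_joints(angles): joint-space move.
- robot.grip(opening, strength=None): opening from 0.0 (shut) to 1.0 (fully open); strength is the grip in N (None keeps the last); returns when the fingers have stopped.
- robot.sleep(seconds).
- robot.inverse_kinematics(position, orientation): joint angles nearest the present ones, or None.
- robot.sense(): the state.
- robot.grab_frame(name): name is "scene" or "top" or "wrist"; returns a dict with "image" (420x560x3 uint8, red, green, blue), "range_z" (420x560 float32, m along the optical axis (not along the pixel's ray), 0 where there is no reading), "fx", "fy", "cx", "cy" (pixels), "R" (3x3) and "t" (3): a world point X has camera coordinates R X + t. Camera axes: x right, y down, z forward; pixel columns grow to the right and rows downward; lengths in m; the calibration is good to about 2 mm. A picture is of the moment at which its call begins.
A pose or a line that the arm cannot do raises robot.IKError and nothing moves.
- robot.close_job(): hands the job in; it is judged then, once.
The state is a dict: "t": time; "joint_pos": joint angles; "joint_velocities": joint speeds; "effort": joint torques, N m; "tcp_pos": TCP position; "tcp_rot": TCP orientation; "wrist_force": force on the tool from outside, world axes, zero at the start; "torque": the same for the moment, N m; "opening": opening from 0.0 (shut) to 1.0 (fully open); "gripper_force": force on a finger pad.
Only numpy, scipy, OpenCV 4.12 (cv2) and the standard library are available. Lean on these libraries where they do the work, as an engineer would, in place of code of your own. Each camera call takes 0.05 s, during which the arm holds its last target. There are 200 camera calls.

## Working session

There is one attempt and no reset: what is moved stays moved. The work goes in short steps, each a Python script; the robot and the scene stay as the last script left them, time stands still between calls to the robot, and variables do not carry over. Pictures are saved under pics/ and viewed, at most 14 in all, crops included, and the job is handed in when it is done.

```bash
ls; mkdir -p pics
python3 - <<'E'
from plant import robot
import cv2,numpy as np
s=robot.sense();print(s['t'],s['tcp_pos'],s['tcp_rot'],s['opening'],robot.nose_length)
for n in("top","scene"):
    f=robot.grab_frame(n);cv2.imwrite(f'pics/{n}0.png',f['image'][:,:,::-1]);np.savez(f'{n}0.npz',**f)
    print(n,f['fx'],f['cx'],f['cy'],f['R'].round(3).tolist(),f['t'],(f['range_z']>0).mean())
E
```

```text
pics
0.0 [ 0.15168798 -0.65715087  0.24123838] [-3.13961523e+00  5.15569494e-05  2.26842299e-01] 0.9980394730447618 0.011
top 452.110633835711 281.3704928633929 202.9972009209537 [[-0.003, -1.0, 0.025], [-0.995, 0.001, -0.103], [0.103, -0.025, -0.994]] [-0.01865371  0.57733101  1.02783284] 0.9960841836734694
scene 527.1215106501049 275.80887406049817 215.8446846872069 [[-0.22, 0.976, -0.01], [0.833, 0.182, -0.522], [-0.507, -0.123, -0.853]] [ 0.14272904 -0.46321307  1.59782297] 0.9960841836734694
```

View pics/top0.png

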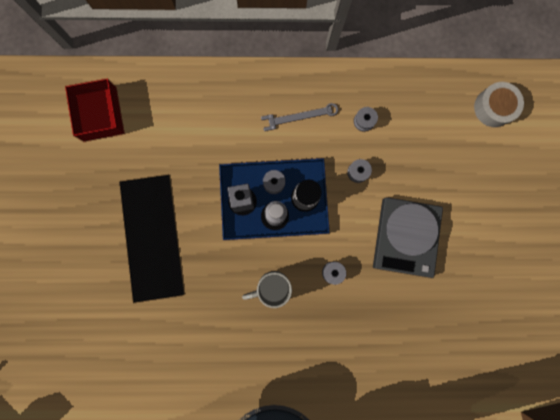

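View pics/scene0.png

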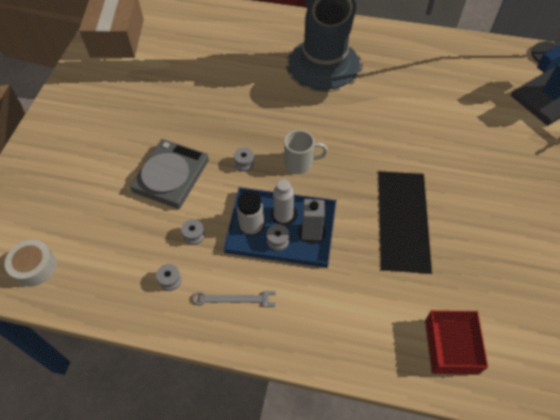

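The top view shows four pulley look-alikes at (274,181) in the tray, (367,119), (360,171) and (335,272). Left of image = +y, so (274,181) is farthest left. It is also the one at the back of the tray behind the three containers, so it is the one meant. Tin is at (240,197), spray can at (275,213), jar at (308,193), mat at left (152,238), scale pan at right (412,230). The scene view agrees: pulley (278,237), jar (250,213), spray (284,203), tin (313,220), mat at right (405,220), scale at left (165,172).

```bash
cat > vis.py <<'E'
import numpy as np,cv2
def cloud(f):
    v,u=np.indices(f['range_z'].shape);z=f['range_z']
    c=np.stack([(u-f['cx'])/f['fx']*z,(v-f['cy'])/f['fy']*z,z],-1)
    P=(c-f['t'])@f['R']; P[z==0]=np.nan
    return P
def ray(f,uv,h):
    uv=np.atleast_2d(uv).astype(float)
    d=np.c_[(uv[:,0]-f['cx'])/f['fx'],(uv[:,1]-f['cy'])/f['fy'],np.ones(len(uv))]@f['R']
    o=-f['R'].T@f['t']; return o+d*((h-o[2])/d[:,2])[:,None]
def comps(f,mask,h,amin=20):
    """outer contours of mask components, as world points on plane h: (area px, pixel centre, minAreaRect in m, circle)"""
    out=[]
    for c in cv2.findContours(mask.astype(np.uint8),cv2.RETR_EXTERNAL,cv2.CHAIN_APPROX_NONE)[0]:
        a=cv2.contourArea(c)
        if a<amin: continue
        w=ray(f,c[:,0],h)[:,:2].astype(np.float32)*1000
        r=cv2.minAreaRect(w);e=cv2.minEnclosingCircle(w)
        out.append((a,c[:,0].mean(0).round(),np.round(r[0],1),np.round(r[1],1),round(r[2],1),np.round(e[0],1),round(e[1],1)))
    return out
E
python3 - <<'E'
from vis import *
for n in("top","scene"):
    f=dict(np.load(n+'0.npz'));P=cloud(f);z=P[...,2]
    hsv=cv2.cvtColor(f['image'],cv2.COLOR_RGB2HSV);H,S,V=cv2.split(hsv)
    roi=(np.abs(P[...,1])<.55)&(P[...,0]>.35)&(P[...,0]<1)
    blue=(H>100)&(H<130)&(S>110)
    m={'blue':(blue&(z<.06),.025),'mat':((V<60)&(z<.02)&~blue&roi,.003),'pan':((z>.04)&(z<.05)&(V>80)&roi,.045)}
    for k,h in(('pulley',.038),('jar',.105),('tin',.112),('spray',.13)):
        m[k]=((abs(z-h)<.0045)&roi,h)
    print(n,'bench z',np.nanmedian(z[roi]))
    for k,(mk,h) in m.items():
        print(k)
        for o in comps(f,mk,h,8 if h>.03 else 300): print('  ',*o)
E
```

```text
top bench z 0.0011189014634371205
blue
   7588.0 [274. 199.] [589.3  -2.2] [176.4 246.4] 3.4 [588.8  -2.1] 149.6
mat
   6032.0 [151. 238.] [499.1 286.9] [287.4 120.5] 8.3 [499.6 286.8] 153.7
pan
   1979.0 [412. 229.] [ 515.4 -321.2] [116.4 115.9] 88.4 [ 515.4 -320.5] 59.6
   120.5 [272. 175.] [642.3   1.8] [22.7 48.4] 14.2 [ 6.34e+02 -3.00e-01] 24.2
   656.5 [494. 103.] [ 819.6 -524.3] [ 54.4 100.9] 89.8 [ 819.5 -545.4] 50.5
pulley
   365.0 [334. 272.] [ 417.4 -141. ] [48.3 50. ] 89.2 [ 416.9 -140.8] 25.8
   33.0 [429. 258.] [ 447.2 -359.4] [29.6 29.8] 89.8 [ 447.7 -359.8] 19.4
   462.0 [402. 260.] [ 447.5 -306.3] [132.1  60.5] 80.7 [ 446.  -304.4] 69.2
   25.5 [391. 208.] [ 567.4 -274.5] [22.3 60.6] 48.7 [ 563.5 -279. ] 30.3
   179.5 [273. 180.] [629.3  -1.5] [49.  49.5] 90.0 [629.3  -2.1] 26.2
   344.0 [360. 169.] [ 656.7 -206. ] [47.6 49.9] 0.0 [ 656.2 -205.4] 26.1
   9.0 [106. 132.] [744.  391.1] [ 8.9 67.6] 16.8 [747.2 392.1] 33.8
   340.0 [366. 116.] [ 783.6 -223.8] [51.  50.6] 62.9 [ 783.4 -222.7] 26.4
   37.5 [487. 109.] [ 804.8 -517.3] [90.5 32. ] 25.9 [ 811.8 -531.7] 45.2
 
[... 2414 characters left out ...]
[357.  -17.5] [11.2 34.2] 29.9 [359.8 -15.9] 17.2
   20.0 [164. 146.] [ 433.  -347.9] [21.3 31.1] 82.0 [ 432.1 -350.7] 17.0
jar
   22.5 [313. 218.] [609.9  78. ] [ 7.6 45. ] 8.1 [609.1  77.9] 22.6
   359.5 [249. 201.] [598.1 -75.1] [57.7 53.3] 12.3 [598.2 -76.1] 30.6
   66.0 [283. 194.] [558.6  -3.5] [39.2 44.4] 12.3 [555.8  -3.9] 24.6
tin
   219.5 [314. 207.] [589.3  74.1] [51.  45.7] 11.1 [588.4  73.9] 31.7
   293.5 [248. 201.] [600.1 -75. ] [53.3 54.3] 57.7 [600.8 -74.9] 28.8
   60.0 [283. 193.] [561.6  -1.7] [30.6 41.7] 12.3 [556.8  -3.3] 21.7
spray
   50.5 [313. 204.] [590.3  74.5] [20.2 21.1] 63.4 [590.6  74.3] 12.0
   114.0 [283. 185.] [553.5  -4.7] [33.4 29.8] 12.3 [553.8  -4.4] 17.4
```

Run:
```python
from plant import robot
import cv2,numpy as np
d=np.pi/180
for n,p in dict(spray=(.5525,-.005),tin=(.588,.073),jar=(.597,-.076),pul=(.630,-.001),pan=(.517,-.3195),mlo=(.403,.274),mhi=(.601,.302)).items():
    for yaw in(-86.6,93.4,3.4):
        for z in(.03,.27):
            q=robot.inverse_kinematics([*p,z],[np.pi,0,yaw*d]); print(n,yaw,z,None if q is None else np.round(q,2))
yaw=-86.6
robot.goto([.50,-.004,.40],[np.pi,0,3.4*d])
f=robot.grab_frame('wrist');np.savez('w0.npz',**f);cv2.imwrite('pics/w0.png',f['image'][:,:,::-1])
print(robot.sense()['t'],-f['R'].T@f['t'],f['R'].round(2))
```

```text
spray -86.6 0.03 [-0.81  0.87  1.1   2.04 -1.02  0.93 -2.22]
spray -86.6 0.27 [-0.98  0.49  1.28  1.84 -0.5   1.2  -2.63]
spray 93.4 0.03 [ 0.37  0.62 -0.57  1.97  0.51  0.7  -0.47]
spray 93.4 0.27 [ 0.58  0.35 -0.82  1.76  0.28  1.15 -0.26]
spray 3.4 0.03 [ 0.26  0.59 -0.42  1.98  0.38  0.65 -1.92]
spray 3.4 0.27 [ 0.49  0.32 -0.7   1.76  0.23  1.14 -1.79]
tin -86.6 0.03 [ 0.58  0.97 -1.19  1.86  1.04  1.1   2.17]
tin -86.6 0.27 [ 0.61  0.57 -1.17  1.66  0.55  1.28  2.53]
tin 93.4 0.03 [ 0.23  0.67 -0.57  1.88  0.52  0.75 -0.58]
tin 93.4 0.27 [ 0.49  0.47 -0.94  1.66  0.4   1.22 -0.49]
tin 3.4 0.03 [ 0.13  0.64 -0.44  1.88  0.4   0.71 -2.06]
tin 3.4 0.27 [ 0.43  0.43 -0.84  1.67  0.34  1.2  -2.01]
jar -86.6 0.03 [-0.66  0.93  1.1   1.92 -1.02  1.   -2.14]
jar -86.6 0.27 [-0.71  0.52  1.12  1.72 -0.49  1.22 -2.55]
jar 93.4 0.03 [ 0.5   0.69 -0.61  1.85  0.55  0.77 -0.35]
jar 93.4 0.27 [ 0.59  0.42 -0.72  1.65  0.29  1.19 -0.14]
jar 3.4 0.03 [ 0.27  0.62 -0.28  1.87  0.26  0.69 -1.68]
jar 3.4 0.27 [ 0.45  0.37 -0.52  1.66  0.2   1.16 -1.63]
pul -86.6 0.03 [-0.76  0.96  1.1   1.85 -1.0
[... 767 characters left out ...]
 ]
mlo 93.4 0.03 [ 0.07  0.72 -1.    2.11  0.87  0.81 -1.41]
mlo 93.4 0.27 [ 0.35  0.39 -1.29  1.88  0.4   1.17 -1.02]
mlo 3.4 0.03 [-0.3   0.52 -0.48  2.12  0.43  0.59 -2.6 ]
mlo 3.4 0.27 [-0.64  0.14 -0.05  1.93  0.01  1.08 -2.2 ]
mhi -86.6 0.03 [ 0.17  1.06 -1.19  1.66  1.06  1.2   1.92]
mhi -86.6 0.27 [ 0.16  0.72 -1.18  1.46  0.67  1.4   2.16]
mhi 93.4 0.03 [ 0.07  0.91 -0.94  1.66  0.85  1.03 -1.1 ]
mhi 93.4 0.27 [ 0.08  0.62 -0.97  1.47  0.52  1.32 -0.87]
mhi 3.4 0.03 [-0.12  0.78 -0.61  1.67  0.55  0.87 -2.47]
mhi 3.4 0.27 [ 0.13  0.67 -1.08  1.47  0.59  1.36 -2.5 ]
2.825 [ 5.75675553e-01 -2.58303499e-04  5.31263388e-01] [[ 0.06 -1.    0.  ]
 [-0.95 -0.06  0.3 ]
 [-0.3  -0.02 -0.96]]
```

View pics/w0.png

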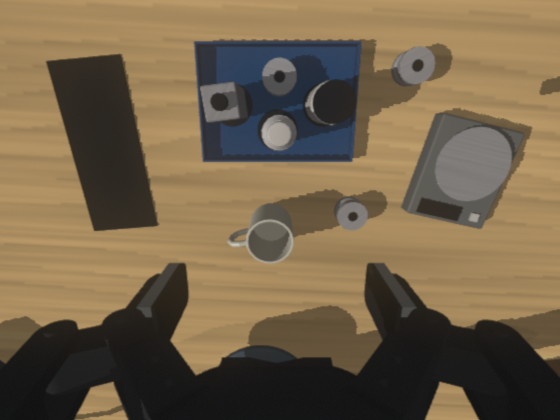

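The wrist view shows tin (220,102), pulley (279,76) with dark bore, jar (330,102) and spray (279,132) in the tray. The look-alikes are at (414,65) and (351,213), to the right. I'll measure from this view and confirm the pulley in a crop.

Run:
```python
from vis import *
f=dict(np.load('w0.npz'));P=cloud(f);z=P[...,2]
roi=(P[...,0]>.48)&(P[...,0]<.7)&(abs(P[...,1])<.14)
print(np.nanmedian(z[(P[...,0]>.4)&(P[...,0]<.7)&(abs(P[...,1])<.2)&(z<.02)]))
for k,h in(('pulley',.042),('jar',.109),('tin',.116),('capt',.129),('spray',.134)):
    print(k)
    for o in comps(f,(abs(z-h)<.005)&roi,h,60): print('  ',*o)
V=f['image'].max(2)
for o in comps(f,(abs(z-.045)<.005)&(V>80)&(P[...,1]<-.2),.045,300):print('pan',*o)
for o in comps(f,(V<60)&(z<.02)&(P[...,1]>.2)&(P[...,0]>.3),.003,1000):print('mat',*o)
cv2.imwrite('pics/crop.png',cv2.resize(f['image'][30:170,180:380,::-1],None,fx=4,fy=4,interpolation=2))
```

```text
0.0005524508802897107
pulley
   970.5 [278.  76.] [630.5  -0.9] [50.6 49.2] 3.3 [630.1  -1.1] 25.9
jar
   912.0 [278. 132.] [552.9  -4.4] [44.5 46. ] 3.3 [552.8  -4.6] 23.5
   1430.0 [334. 101.] [596.1 -75.6] [54.9 54.3] 50.7 [596.  -75.4] 27.9
tin
   82.5 [278. 132.] [552.7  -4.3] [37.4 37.3] 3.3 [552.4  -4. ] 19.6
   1259.5 [220. 101.] [587.1  72.8] [45.6 45.9] 10.5 [587.  73.] 30.6
capt
   443.0 [279. 134.] [552.3  -4.9] [31.3 29.7] 3.3 [552.3  -4.6] 15.8
   222.5 [218. 101.] [586.9  72.9] [20.3 20. ] 0.5 [587.2  72.7] 10.8
spray
   450.0 [278. 133.] [552.6  -4.9] [30.9 29.3] 3.3 [552.6  -4.8] 15.6
pan 4316.0 [472. 163.] [ 517. -318.] [119.2 119.6] 16.2 [ 517.2 -318.6] 60.6
mat 11408.0 [104. 141.] [501.8 287.4] [285.3 117.3] 8.3 [501.8 287.1] 153.0
```

View pics/crop.png

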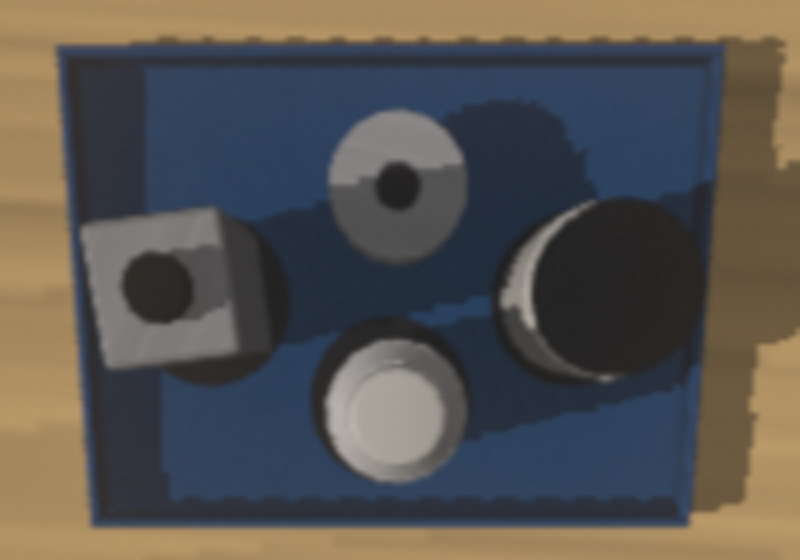

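The crop confirms it: the pulley with its dark bore is at crop (398,185), behind the tin, spray and jar. All three views agree, so I'll move the spray can first.

```bash
cat > arm.py <<'E'
from plant import robot
import numpy as np,cv2
D=np.pi/180; LIFT=.16
def att(yaw): return [np.pi,0,yaw*D]
c=np.array([.5018,.2873]);a=np.array([np.cos(8.3*D),np.sin(8.3*D)])
# name: tray xy, yaw (closing line along tray/tin x), tcp z in tray, mat xy
O=dict(spray=((.5526,-.0048),93.4,.080,c),
       tin=((.5871,.0728),100.5,.077,c+.095*a),
       jar=((.5965,-.0757),93.4,.064,c-.095*a))
def move(src,dst,zs,zd,yaw,yawd=None,force=50,up=LIFT,rel=.18,first=1.0):
    yawd=yaw if yawd is None else yawd
    robot.grip(first)
    p=robot.sense()['tcp_pos']; h=max(p[2],zs+up)
    if p[2]<h-.01: robot.move_straight([p[0],p[1],h],vel=.3)
    robot.goto([*src,h],att(yaw))
    robot.move_straight([*src,zs],vel=.15)
    robot.grip(0.0,force); s=robot.sense(); w0=s['wrist_force'][2]
    robot.move_straight([*src,zs+up],vel=.2)
    print('grip',round(s['opening'],3),round(s['gripper_force'],1),'weight',round(robot.sense()['wrist_force'][2]-w0,2))
    robot.move_straight([*dst,zs+up],vel=.25,attitude=att(yawd))
    robot.move_straight([*dst,zd+.001],vel=.12)
    o=robot.sense()['opening']; robot.grip(min(1,o+rel))
    robot.move_straight([*dst,zd+.14],vel=.25)
    s=robot.sense();print('held',round(o,3),'t',round(s['t'],2),s['tcp_pos'].round(4))
def snap(cam,name):
    f=robot.grab_frame(cam);cv2.imwrite(f'pics/{name}.png',f['image'][:,:,::-1]);np.savez(name+'.npz',**f);return f
E
python3 - <<'E'
from arm import *
xy,yaw,z,m=O['spray'];move(xy,m,z,z-.001,yaw)
snap('top','t1')
E
```

```text
grip 0.548 51.0 weight -7.0
held 0.55 t 11.83 [0.5013 0.2864 0.2178]
```

View pics/t1.png

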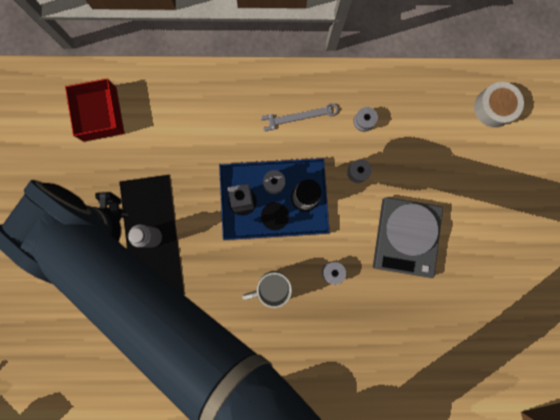

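The spray can stands upright on the mat at (145,236), and the tray spot at (275,215) is empty. Next the tin and the jar.

Run:
```python
from arm import *
for n in('tin','jar'):
    xy,yaw,z,m=O[n];move(xy,m,z,z-.001,yaw)
p=robot.sense()['tcp_pos'];robot.move_straight([p[0],p[1],.28],vel=.3)
robot.goto([.50,-.004,.40],att(3.4))
f=snap('wrist','w1')
from vis import *
P=cloud(f);z=P[...,2]
for n,h in(('pulley',.042),('jar',.108),('tin',.115),('spray',.133)):
    for o in comps(f,(abs(z-h)<.005)&(P[...,0]>.35)&(P[...,0]<.75)&((P[...,1]>.2)|(abs(P[...,1])<.13)),h,60): print(n,*o)
print({n:O[n][3].round(4) for n in O})
```

```text
grip 0.535 51.9 weight -9.6
held 0.537 t 19.59 [0.5953 0.3002 0.2147]
grip 0.687 52.9 weight -10.86
held 0.687 t 28.13 [0.4074 0.2727 0.202 ]
pulley 135.0 [344. 214.] [ 420.1 -121.3] [41.3 15.6] 0.8 [ 420.1 -125.7] 20.8
pulley 65.5 [118. 201.] [417.5 257.8] [59.  29.3] 30.5 [410.6 269.5] 29.5
pulley 81.0 [92. 87.] [598.6 280.1] [14.  46.3] 87.0 [598.9 285. ] 23.2
pulley 976.0 [281.  75.] [630.7  -1.2] [50.4 50.4] 3.6 [630.1  -0.9] 25.8
jar 1039.0 [ 86. 219.] [409.2 271.8] [54.5 56.5] 39.9 [409.9 272.4] 28.8
jar 373.0 [ 72. 154.] [504.3 280.9] [46.  39.2] 15.2 [503.2 284.3] 23.5
jar 167.0 [57. 88.] [588.3 287.6] [34.1 61.9] 59.6 [595.3 299.6] 31.0
tin 170.0 [ 71. 154.] [505.7 278.1] [37.3 27.3] 19.9 [503.8 282.5] 19.1
tin 1023.5 [41. 81.] [596.  299.1] [45.8 48.4] 10.8 [596.1 299.2] 31.1
spray 453.5 [ 56. 158.] [502.9 284.8] [29.8 33.8] 3.6 [502.8 284.8] 16.9
spray 84.0 [33. 79.] [597.6 297. ] [18.7 15.3] 68.5 [595.7 297.6] 9.7
{'spray': array([0.5018, 0.2873]), 'tin': array([0.5958, 0.301 ]), 'jar': array([0.4078, 0.2736])}
```

View pics/w1.png

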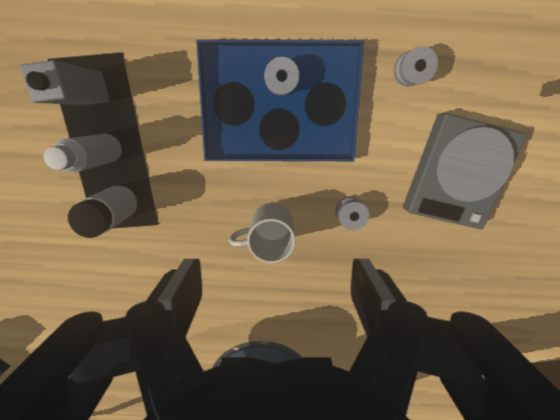

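All three stand upright on the mat: tin (40,80), spray (58,157), jar (90,217). The pulley hasn't moved, at (281,76). Next, the pulley onto the pan.

Run:
```python
from arm import *
move((.6302,-.001),(.5172,-.3187),.022,.0632,3.4,force=60,up=.19)
p=robot.sense()['tcp_pos'];robot.move_straight([p[0],p[1],.30],vel=.3)
robot.goto([.44,-.15,.42],att(3.4))
f=snap('wrist','w2')
from vis import *
P=cloud(f);z=P[...,2];V=f['image'].max(2)
r=(P[...,1]<-.24)&(P[...,0]>.4)&(P[...,0]<.65)
for o in comps(f,(abs(z-.083)<.006)&r,.083,60): print('pulley',*o)
for o in comps(f,(abs(z-.045)<.005)&(V>60)&r,.045,200): print('pan',*o)
print(robot.sense()['t'])
```

```text
grip 0.593 62.9 weight -9.44
held 0.59 t 38.73 [ 0.5162 -0.3187  0.202 ]
pulley 977.0 [391. 119.] [ 518.2 -316.7] [50.9 51.3] 51.0 [ 517.8 -316.8] 26.5
pan 4504.0 [384. 118.] [ 516.9 -319. ] [118.6 118. ] 10.9 [ 516.8 -319.4] 59.9
40.1333
```

View pics/w2.png

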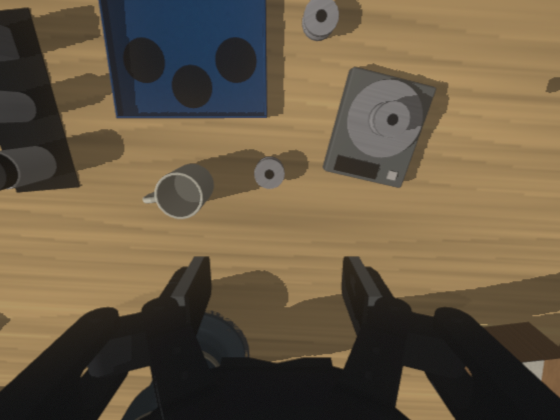

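The pulley lies flat on the pan at (392,119), about 2.5 mm from the pan centre. Now I'll return the containers.

Run:
```python
from arm import *
for n,o in(('jar',.87),('tin',.74),('spray',.74)):
    xy,yaw,z,m=O[n];move(m,xy,z-.001,z,yaw,first=o)
p=robot.sense()['tcp_pos'];robot.move_straight([p[0],p[1],.28],vel=.3)
robot.goto([.50,-.004,.40],att(3.4))
f=snap('wrist','w3')
from vis import *
P=cloud(f);z=P[...,2];roi=(P[...,0]>.48)&(P[...,0]<.7)&(abs(P[...,1])<.14)
for k,h in(('jar',.109),('tin',.116),('spray',.134)):
    for o in comps(f,(abs(z-h)<.005)&roi,h,60): print(k,*o)
print(robot.sense()['t'])
```

```text
grip 0.688 53.0 weight -10.1
held 0.686 t 49.92 [ 0.5956 -0.0761  0.2028]
grip 0.533 52.1 weight -8.86
held 0.536 t 57.86 [0.5863 0.0721 0.2158]
grip 0.553 51.1 weight -8.22
held 0.549 t 65.5 [ 0.5517 -0.0053  0.2188]
jar 927.0 [279. 131.] [553.8  -4.6] [45.6 45.7] 3.5 [553.4  -4.5] 23.3
jar 1444.0 [335.  99.] [597.6 -75.1] [54.2 54.9] 5.6 [597.2 -75.1] 27.8
tin 67.5 [280. 128.] [555.7  -5. ] [38.6 33. ] 76.3 [553.2  -4.6] 19.9
tin 1272.0 [220. 100.] [587.7  73. ] [45.6 46. ] 10.4 [587.5  73.2] 30.5
spray 457.5 [279. 132.] [553.4  -4.5] [29.5 30.4] 3.5 [553.1  -4.7] 15.7
67.1
```

View pics/w3.png

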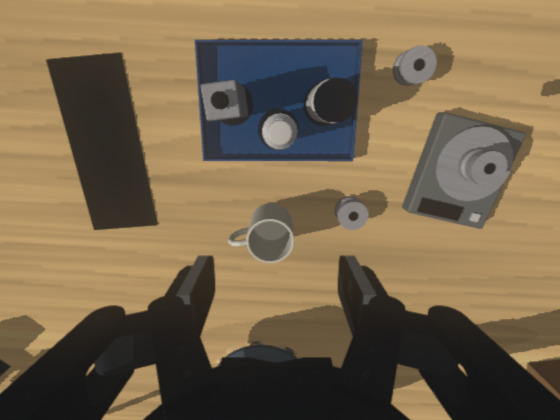

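The tin (220,100), spray (279,132) and jar (332,100) are upright, each within about 1.5 mm of where it started. The pulley is on the pan at (490,168), and the mug hasn't been touched. Handing in.

```bash
python3 -c "
from plant import robot
robot.sleep(.5);print(robot.close_job())"
```

```text
the job is handed in; nothing more can be done
None
```

The pulley lies flat on the scale's pan, about 2.5 mm from its centre; the jar, spray can and tin are back upright in the tray, each within about 1.5 mm of where it stood, and I handed the job in at about 68 s on the robot's clock.

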